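# Shut the kit drawer and lift the cleaned coupling with tongs

## Robot

A 6-joint arm with a two-finger parallel gripper is mounted at the origin on a cart in front of the work surface, level with it; the furniture and walls round the work are solid. World frame = base frame: x ahead of the robot, y to its left, z up, the work surface at z = 0. Lengths are in m, angles in degrees, forces in N, time in s.
With the tool pointing down it reaches from about 0.4 to 0.825 m from the base axis. Payload 7 kg.
Tool frame: the origin (TCP) lies on the centre line of the jaws, within the pads' length; the fingertips stand 14 mm ahead of it and the grasp point (between the pads) lies 5 mm behind it; z points along the fingers, y is the direction in which the jaws open and shut (so a half turn about z gives the same grasp; the last joint's range is limited). The gripper opens to 88 mm and grips with 3 to 60 N. Pads are 19 mm wide; open, the fingers measure 130 mm over their backs; the gripper's body (78 mm by 193 mm) begins 47 mm behind the grasp point.
Start: joints at [-51.503, 20.546, 0.682, 0, -70.136, -16.507], TCP at [0.253, -0.626, 0.241] pointing down, gripper open.
Joint ranges: [-176.03, 176.03], [-82.01, 121.73], [-58.28, 71.71], [-173.87, 95.51], [-174.79, -0.11], [-173.66, 173.66]. Speed limits (degrees/s): [136.94, 136.94, 172.46, 180, 180, 180].

## Interface

Orientations are given as a 3x3 rotation matrix whose columns are the frame's x, y, z axes.
In Python, from station import readout, cams, close_job gives the robot as it stands.
- The arm moves only by the tool arm_command, never from a script. Its arguments are lists of equal length, an entry for each row: "linear": the shift along the tool's x, y, z each as a share of 0.6 m, from -1 to 1, a list of three; "angular": the turn, a rotation vector about the tool's x, y, z each as a share of 90 degrees, from -1 to 1, a list of three; "jaw": the gripper's target within -1 to 1 (shut at 1, half-way at 0, fully open at -1). In form: {"linear": [[x, y, z], ...], "angular": [[ax, ay, az], ...], "jaw": [jaw, ...]}. A call has 1 to 8 rows; each row is the pose to reach, as a shift and turn from the pose commanded when the call began, along the tool's axes at that moment; what a row does not reach only later rows make up. A row lasts 1/12 s, in which the tool goes at most 41.7 mm and 7.16 degrees, less where a joint would pass 70% of its speed; a pose out of reach is approached as far as the arm can. A call with a number of a shift or a turn outside -1 to 1 is refused whole. A call with a gripper value outside its range is refused whole. The fingers move at their own pace and stop on an object; the grip force is fixed at half the most. Time passes only in rows, so rows that repeat a pose let the fingers close. It gives the time, the measured TCP pose, the force and the opening at its end, in the units of the state.
- readout.state(): the state, without advancing time (a new reading comes with each control period).
- cams.camera(name): name is "side" or "top"; returns the picture (420x560x3 uint8, blue, green, red); there is no depth.
- cams.camera_info(name): a dict with "camera_matrix" (3x3 intrinsics, pixels), "view" (4x4, takes a point from world to camera coordinates). Camera axes: x right, y up, looking along -z (the intrinsics and any distortion apply to the point x, -y, -z); pixel columns grow to the right and rows downward; lengths in m; the calibration is good to about 2 mm. A picture is of the moment at which its call begins. camera_info takes no time and is no camera call.
- close_job(): hands the job in, once; it reports no verdict.
The state is a dict: "time_s": time; "joint_positions": joint angles; "qd": joint speeds; "tau": joint torques, N m; "tcp_pos": TCP position; "orientation": TCP orientation; "force": force on the tool from outside, world axes, zero at the start; "ft_torque": the same for the moment, N m; "width": finger opening in m.
Only numpy, scipy, OpenCV 4.12 (cv2) and the standard library are available. Lean on these libraries where they do the work, as an engineer would, in place of code of your own. Each camera call takes 0.05 s, during which the arm holds its last target. There are 200 camera calls.

## Task

The kit drawer was left open and hangs over a freshly cleaned steel coupling that must not be touched by hand: push the drawer fully home against its stop, then take the red-gripped tongs out of their stand, close them round the coupling and lift it until its underside is at least 10 cm above the bench. Touch the coupling with the tongs only, leave the other fittings where they are, and finish while still holding the coupling up in the tongs.

Things in the scene. Friction and masses are not known exactly. Their poses are not given: they have to be found in the camera images.
- cabinet: Small fixed two-drawer kit cabinet, blue with grey drawer fronts, 130 deep (x) x 200 wide (y) x 118 high. Origin under the middle of its footprint; its front face is at x = -65 in its own frame, own -x points out of the drawers. The lower drawer is a fixed dummy; black pull lips stand 9 mm proud of the fronts.
- drawer (a joint): Upper drawer, slide, m: 0 = fully home against its stop, grows as it comes out along the cabinet's own -x (starts 0.075 to 0.105). About 1.5 N of friction; it stays where it is left and does not spring back.
- drawer_front (a point): Centre of the outer face of the upper drawer's front (face 190 wide, from 60 to 112 mm above the bench; this point 86 mm up), axes as the cabinet's: -x looks out. The black pull lip, 60 wide, 100 to 108 mm above the bench, stands 8 mm out of the face at its middle; below it the face is plain and can be pushed on. Underside of the open drawer 60 mm above the bench.
- tongs_stand: Fixed open wooden well that holds the tongs upright; origin under its middle; inside 30 (x) x 100 (y), floor 6 mm and walls' top 50 mm above the bench; outside 42 x 112, on a base plate 90 x 124. The tongs lift straight up out of it, at least 50 mm.
- tongs_grip (a point): Midpoint between the two red grip faces of the tongs, 82 mm above their tips. The tongs stand tips down, z up, 122 mm tall, 0.11 kg; hinge along own x 34 mm above (knuckle top 40 above). Grip faces look to own +y and -y, 22 wide (x), 20 high; open: 60 mm apart at mid-height, 63 at their lower edges; parallel on the coupling. The frame turns with the +y arm: z tilts by half of joint tongs_arm.
- tongs_arm (a joint): Angle by which the tongs are squeezed, rad: 0 open (tip pads 72 mm apart), about 0.33 with the pads on the coupling, grip faces then 48 mm apart. Per 0.1 rad the pads come 9.6 mm closer. A spring opens them: 5 N at the grip faces at first, 8 N on the coupling. Gripped to an opening of 58 mm they carry well, pads still about 62 mm apart; squeeze with 20 N or more to hold the coupling.
- tongs: The tongs as a whole (frame of the hinge and the +y arm); origin level with the tips, midway between them when open. Tip pads: on each arm two upright black rubber bars 18 mm apart, 4 to 37 mm above the tips, which centre a round part; the open tips measure 95 mm (y) over all.
- tongs_right: The tongs' arm at own -y; origin on the hinge axis.
- coupling_center (a point): Centre of the cleaned light grey steel coupling that stands on end on the bench under the open drawer: round, 44 mm across, 41 mm tall, 0.14 kg; the centre is 20.5 mm above its underside. It stands 60 to 80 mm in front of the cabinet's front face.
- coupling: The same coupling; origin at the centre of its underside.
- rusty_union_center (a point): Bystander: rusty brown union, 47 x 54 x 47 mm, loose on the bench to the left of the coupling; point at its centre.
- reducer_center (a point): Bystander: dark bell reducer, 54 mm across, 38 mm high, loose on the bench to the right of the tongs stand; point at its centre.
- nipple_center (a point): Bystander: dark threaded pipe nipple, 95 (own x) x 34 x 34 mm, lying loose on the bench behind the tongs stand; point at its centre.
- tongs_left: The tongs' arm at own +y; origin on the hinge axis, 116 mm above the tips.
Not all that is in view belongs to the job. There is more than one size of the tongs_stand; the one meant has the size given above. Of the things shaped like the tongs, the bare steel one is meant.

How it is judged (in metres and radians):
On the way, in this order (a step that is already met when the one before it is completed fails the run):
1. the drawer is pushed fully home against its stop (within 3 mm) (value of joint drawer below 0.003 m), for 0.2 s.
2. the gripper has lifted the tongs clear out of their stand (z of tongs_grip in the frame of tongs_stand above 0.135 m and contact force between the fingers and tongs above 0.5 N and contact force between tongs and tongs_stand below 0.1 N), for 0.1 s.
At the end, for the whole second after the job is handed in: The drawer is within 3 mm of home; the coupling is held still (below 0.03 m/s) between both arms of the tongs, its centre more than 110 mm above the bench (underside about 9 cm), and the tongs are held in the gripper; neither tongs nor coupling rests on the cabinet or the stand (value of joint drawer below 0.003 m and height (world z) of coupling_center above 0.11 m and contact force between coupling and tongs_left above 0.3 N and contact force between coupling and tongs_right above 0.3 N and contact force between coupling and the arm below 0.1 N and contact force between each of coupling, tongs and cabinet below 0.1 N and contact force between each of coupling, tongs and tongs_stand below 0.1 N and contact force between the fingers and tongs above 1 N and linear speed of coupling below 0.03 m/s); the arm keeps its last pose, push and grip.
It fails at once if the gripper or arm touches the coupling (contact force between coupling and the fingers above 0.5 N or contact force between coupling and the arm above 0.5 N).
It fails at once if a bystander fitting is moved by more than 15 mm (distance of any of rusty_union_center, reducer_center, nipple_center from where it was at the start of the episode above 0.015 m).
It also fails if it takes over 64 s, if anything falls off the work surface, if the arm or the gripper's body presses on something with over 40 N, if the wrist force passes 120 N, or if a joint passes its speed limit or range.

## Working session

There is one attempt and no reset: what is moved stays moved. The work goes in short steps, Python scripts to look and compute and a tool call to move; the robot and the scene stay as the last step left them, time stands still between calls to the robot, and variables do not carry over. Pictures are saved under pics/ and viewed, about 8 in all and at most 12, crops included, and the job is handed in when it is done.

Besides the shell and the picture viewer there is one more tool, called after "Request:" as name(argument=value, ...) on one line, values as JSON. arm_command: Moves the arm, as the interface text tells. Its arguments: {"type":"object","properties":{"linear":{"type":"array","items":{"type":"array","items":{"type":"number","minimum":-1,"maximum":1}}},"angular":{"type":"array","items":{"type":"array","items":{"type":"number","minimum":-1,"maximum":1}}},"jaw":{"type":"array","items":{"type":"number"}}},"required":["linear","angular","jaw"]}

```bash
mkdir -p pics; python3 - <<'E'
from station import readout,cams
import cv2,numpy as np
for n in("top","side"):
    im=cams.camera(n);cv2.imwrite(f"pics/{n}0.png",im)
    i=cams.camera_info(n);print(n,np.round(i["camera_matrix"],1).tolist(),np.round(i["view"],3).tolist(),[k for k in i])
s=readout.state();print(s)
E
```

```text
top [[416.2, 0.0, 273.4], [0.0, 416.2, 213.0], [0.0, 0.0, 1.0]] [[0.01, -1.0, 0.0, -0.171], [0.993, 0.01, 0.121, -0.563], [-0.121, -0.001, 0.993, -1.236], [0.0, 0.0, 0.0, 1.0]] ['camera_matrix', 'view']
side [[411.2, 0.0, 277.4], [0.0, 411.2, 212.6], [0.0, 0.0, 1.0]] [[0.926, -0.376, 0.009, -0.574], [0.18, 0.464, 0.867, -0.106], [-0.331, -0.802, 0.498, -1.19], [0.0, 0.0, 0.0, 1.0]] ['camera_matrix', 'view']
{'time_s': 0.1, 'joint_positions': array([-5.15036607e+01,  2.05892547e+01,  6.40156834e-01, -1.89709089e-02,
       -7.01374066e+01, -1.65063880e+01]), 'qd': array([-0.05402666, -0.05728872,  0.0971106 ,  0.1546139 ,  0.02410048,
       -0.01238987]), 'tau': array([ 3.44274449e-04, -5.84161234e+01,  2.93752027e+01,  7.01552510e+00,
        1.02232632e-02, -5.21449192e-05]), 'tcp_pos': array([ 0.25257032, -0.62551387,  0.23969939]), 'orientation': array([[-9.27291701e-01, -3.74338907e-01, -6.96055838e-04],
       [-3.74339532e-01,  9.27290690e-01,  1.37545823e-03],
       [ 1.30558569e-04,  1.53601221e-03, -9.99998812e-01]]), 'force': array([ 0.40766283, -0.20244979,  0.05404065]), 'ft_torque': array([-0.00699469, -0.02929429, -0.04416805]), 'width': 0.08756808057078137}
```

View pics/top0.png

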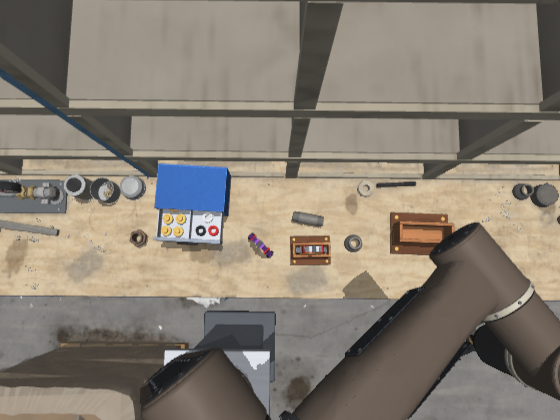

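View pics/side0.png

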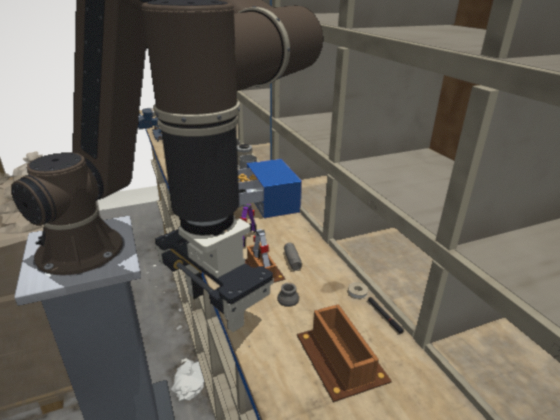

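The top view shows the cabinet at (192,200), the open drawer reaching down to row 243, and the union at (139,238). The tongs candidates are the steel pair standing in the small stand at (311,250) and a purple pair lying at (260,245). The stand candidates are the small one at (310,250) and the large one at (421,233). By the description, I choose the steel pair in the small stand, and I'll check that in a crop.

```bash
cat > h.py <<'E'
import numpy as np,cv2
from station import readout,cams
def cal(n):
    i=cams.camera_info(n);return np.array(i["camera_matrix"]),np.array(i["view"])
def ray(n,uv):
    K,V=cal(n);d=np.linalg.inv(K)@[uv[0],uv[1],1];d=d*[1,-1,-1]
    R=V[:3,:3];return -R.T@V[:3,3],R.T@d
def onz(n,uv,z):
    o,d=ray(n,uv);return o+d*(z-o[2])/d[2]
def proj(n,p):
    K,V=cal(n);c=(V[:3,:3]@np.asarray(p).T).T+V[:3,3];c=c*[1,-1,-1];q=c@K.T;return q[:,:2]/q[:,2:]
def tri(a,b):
    (o,d),(p,e)=ray(*a),ray(*b);s=np.linalg.lstsq(np.c_[d,-e],p-o,rcond=None)[0]
    x,y=o+d*s[0],p+e*s[1];return (x+y)/2,np.linalg.norm(x-y)
def crop(n,x0,y0,w,h,k,out):
    im=cams.camera(n);cv2.imwrite(out,cv2.resize(im[y0:y0+h,x0:x0+w],None,fx=k,fy=k,interpolation=cv2.INTER_CUBIC))
E
python3 - <<'E'
from h import *
im=cv2.imread("pics/top0.png");a=cv2.resize(im[160:270,130:380],None,fx=3.2,fy=3.2,interpolation=2)
s=cv2.imread("pics/side0.png");b=cv2.resize(s[150:310,210:320],None,fx=1.5,fy=1.5,interpolation=2)
o=np.zeros((352+240,800,3),np.uint8);o[:352]=a[:, :800];o[352:,:165]=b
c=cv2.resize(im[230:270,286:336],None,fx=6,fy=6,interpolation=2);o[352:,200:500]=c
c=cv2.resize(im[200:250,150:210],None,fx=4.8,fy=4.8,interpolation=2);o[352:,505:793]=c
cv2.imwrite("pics/c1.png",o)
for n in("top","side"):print(ray(n,(280,210)))
for nm,uv,z in [("cab bl",(156,164),.118),("br",(231,168),.118),("fr",(228,212),.118),("drawer fl",(155,241),.112),("drawer fr",(222,244),.112),("stand",(310,250),0),("reducer",(353,243),.02),("union",(139,239),.024),("purple",(260,245),.02),("nipple",(307,218),.017)]:print(nm,onz("top",uv,z).round(3))
E
```

```text
(array([ 0.41116694, -0.1666692 ,  1.29465666]), array([ 0.12781195, -0.01498313, -0.99183693]))
(array([ 0.15680051, -1.12066751,  0.68946241]), array([ 0.33788568,  0.8023028 , -0.49216169]))
cab bl [0.693 0.175 0.118]
br [ 0.684 -0.042  0.118]
fr [ 0.556 -0.036  0.118]
drawer fl [0.471 0.17  0.112]
drawer fr [ 0.465 -0.021  0.112]
stand [ 0.454 -0.28   0.   ]
reducer [ 0.476 -0.41   0.02 ]
union [0.482 0.244 0.024]
purple [ 0.467 -0.126  0.02 ]
nipple [ 0.552 -0.27   0.017]
```

View pics/c1.png

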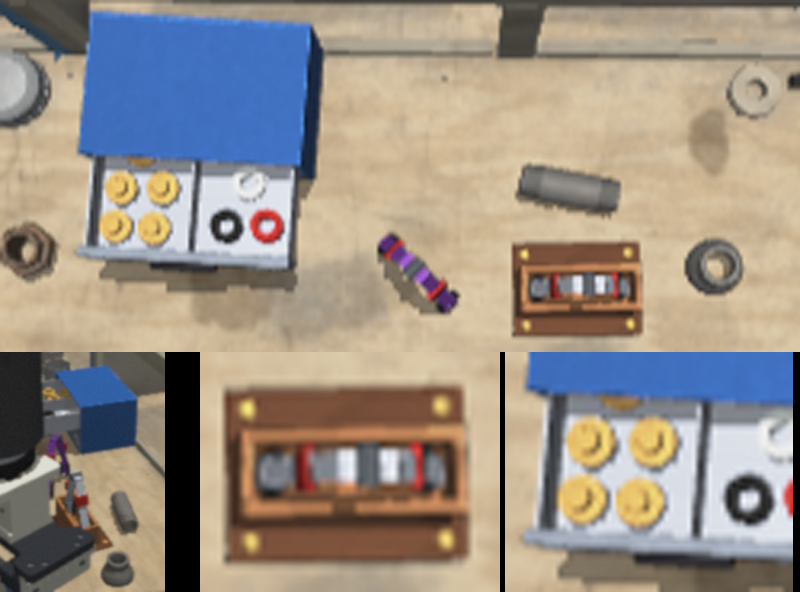

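The crop confirms the choice. The small stand at about (310,250) is roughly 114 mm long outside and holds the bare steel tongs with red grips. The purple pair stands free at (260,245). Next I'll work out the cabinet yaw and the grip position.

```bash
python3 - <<'E'
from h import *
im=cv2.imread("pics/top0.png")
# blue top face
hsv=cv2.cvtColor(im,cv2.COLOR_BGR2HSV)
m=cv2.inRange(hsv,(105,120,140),(125,255,255));m[:155]=0;m[260:]=0;m[:,:150]=0;m[:,240:]=0
ys,xs=np.where(m);print("blue n",len(xs),"V med",np.median(hsv[...,2][m>0]))
c=max(cv2.findContours(m,0,2)[0],key=cv2.contourArea)
q=cv2.approxPolyDP(c,4,True)[:,0];P=np.array([onz("top",p,.118) for p in q]);print(q.tolist(),P.round(3).tolist())
# bottom edge of blue per column, line fit
cols=np.arange(160,220);eb=[np.where(m[:,x])[0].max()+.5 for x in cols]
a,b=np.polyfit(cols,eb,1);A,B=onz("top",(158,a*158+b),.118),onz("top",(222,a*222+b),.118)
print("front edge",A,B,"yaw",np.degrees(np.arctan2(-(A-B)[0],(A-B)[1])))
# red grips
r=(cv2.inRange(hsv,(0,140,90),(8,255,255))|cv2.inRange(hsv,(172,140,90),(180,255,255)))
r[:,:290]=0;r[:,332:]=0;r[:230]=0;r[270:]=0
n,_,st,ce=cv2.connectedComponentsWithStats(r)
for s,k in zip(st[1:],ce[1:]):
    if s[4]>3:print(s,k,onz("top",k,.088).round(4),onz("top",k,.098).round(4))
# stand rim: orange-brown
w=cv2.inRange(hsv,(5,90,60),(18,255,255));w[:,:285]=0;w[:,340:]=0;w[:230]=0;w[270:]=0
c=max(cv2.findContours(w,0,2)[0],key=cv2.contourArea);R=cv2.minAreaRect(c);print(R,onz("top",R[0],0).round(3))
B=np.array([onz("top",p,0) for p in cv2.boxPoints(R)]);print(B.round(3).tolist())
E
```

```text
blue n 3045 V med 192.0
[[158, 164], [155, 207], [223, 211], [226, 168]] [[0.693, 0.169, 0.118], [0.568, 0.172, 0.118], [0.558, -0.022, 0.118], [0.683, -0.028, 0.118]]
front edge [0.56661576 0.16357418 0.118     ] [ 0.55770964 -0.01921492  0.118     ] yaw -2.7894433912071457
[302 245   3   9  14] [303.14285714 248.85714286] [ 0.4541 -0.2527  0.088 ] [ 0.4537 -0.2519  0.098 ]
[321 245   2   8  10] [321.8 248.5] [ 0.4556 -0.3066  0.088 ] [ 0.4552 -0.3054  0.098 ]
((310.0, 250.0), (28.0, 40.0), 90.0) [ 0.454 -0.28   0.   ]
[[0.497, -0.218, 0.0], [0.498, -0.342, 0.0], [0.411, -0.342, 0.0], [0.41, -0.218, 0.0]]
```

Request:
arm_command(linear=[[0,0,0],[0,0,0],[0,0,0],[0,0,0]], angular=[[0,0,0.07],[0,0,0.14],[0,0,0.21],[0,0,0.275]], jaw=[1,1,1,1])

```text
time_s: 0.43
tcp_pos: [0.2526, -0.6256, 0.24]
orientation: [[-0.999, 0.054, -0.0], [0.054, 0.999, 0.001], [0.001, 0.001, -1.0]]
force: [-0.1, -0.5, -0.0]
width: 0.0664
```

Request:
arm_command(linear=[[-0.3,0.7,0],[-0.3,0.7,0],[-0.3,0.7,0],[-0.3,0.7,0],[-0.3,0.7,0],[-0.3,0.7,0],[-0.3,0.7,0],[-0.3,0.7,0]], angular=[[0,0,0],[0,0,0],[0,0,0],[0,0,0],[0,0,0],[0,0,0],[0,0,0],[0,0,0]], jaw=[1,1,1,1,1,1,1,1])

```text
time_s: 1.1
tcp_pos: [0.3989, -0.3242, 0.2404]
orientation: [[-0.999, 0.048, -0.0], [0.048, 0.999, 0.0], [0.0, 0.0, -1.0]]
force: [0.9, -0.3, -0.7]
width: 0.0131
```

Request:
arm_command(linear=[[0,0,0],[0,0,0],[0,0,0],[0,0,0]], angular=[[0,0,0],[0,0,0],[0,0,0],[0,0,0]], jaw=[1,1,1,1])

```text
time_s: 1.43
tcp_pos: [0.3982, -0.3268, 0.2404]
orientation: [[-0.999, 0.049, -0.0], [0.049, 0.999, 0.0], [0.0, 0.0, -1.0]]
force: [0.3, -0.5, -0.1]
width: 0.0005
```

Request:
arm_command(linear=[[-0.02,0.68,0],[-0.02,0.68,0],[-0.02,0.68,0],[-0.02,0.68,0],[-0.02,0.68,0],[-0.02,0.68,0],[-0.02,0.68,0],[-0.02,0.68,0]], angular=[[0,0,0],[0,0,0],[0,0,0],[0,0,0],[0,0,0],[0,0,0],[0,0,0],[0,0,0]], jaw=[1,1,1,1,1,1,1,1])

```text
time_s: 2.1
tcp_pos: [0.4243, 0.0068, 0.2408]
orientation: [[-0.999, 0.051, 0.001], [0.051, 0.999, 0.0], [-0.0, 0.0, -1.0]]
force: [1.7, -0.9, 0.4]
width: 0.0003
```

Request:
arm_command(linear=[[0,0.14,0],[0,0.14,0],[0,0.14,0],[0,0.14,0],[0,0.14,0]], angular=[[0,0,0],[0,0,0],[0,0,0],[0,0,0],[0,0,0]], jaw=[1,1,1,1,1])

```text
time_s: 2.52
tcp_pos: [0.4286, 0.0892, 0.2402]
orientation: [[-0.999, 0.049, -0.001], [0.049, 0.999, -0.001], [0.001, -0.001, -1.0]]
force: [-0.1, -0.7, -0.0]
width: 0.0001
```

Request:
arm_command(linear=[[0.022,0,0.06],[0.022,0,0.12],[0.022,0,0.18],[0.022,0,0.235],[0.022,0,0.235],[0.022,0,0.235]], angular=[[0,0,0],[0,0,0],[0,0,0],[0,0,0],[0,0,0],[0,0,0]], jaw=[1,1,1,1,1,1])

```text
time_s: 3.02
tcp_pos: [0.4148, 0.0884, 0.099]
orientation: [[-0.999, 0.051, -0.003], [0.051, 0.999, -0.003], [0.003, -0.003, -1.0]]
force: [0.3, -0.1, 1.1]
width: 0.0004
```

```bash
python3 - <<'E'
from h import *
s=readout.state();print(s['tcp_pos'],s['force'])
a=cams.camera("top")[150:280,120:380];b=cams.camera("side")[110:300,150:400]
o=np.zeros((594,780,3),np.uint8)
o[:300,:600]=cv2.resize(a,(600,300));o[300:590,:382]=cv2.resize(b,(382,290));cv2.imwrite("pics/c2.png",o)
E
```

```text
[0.41477647 0.08842271 0.09904032] [ 0.28927746 -0.09224573  1.0559444 ]
```

View pics/c2.png

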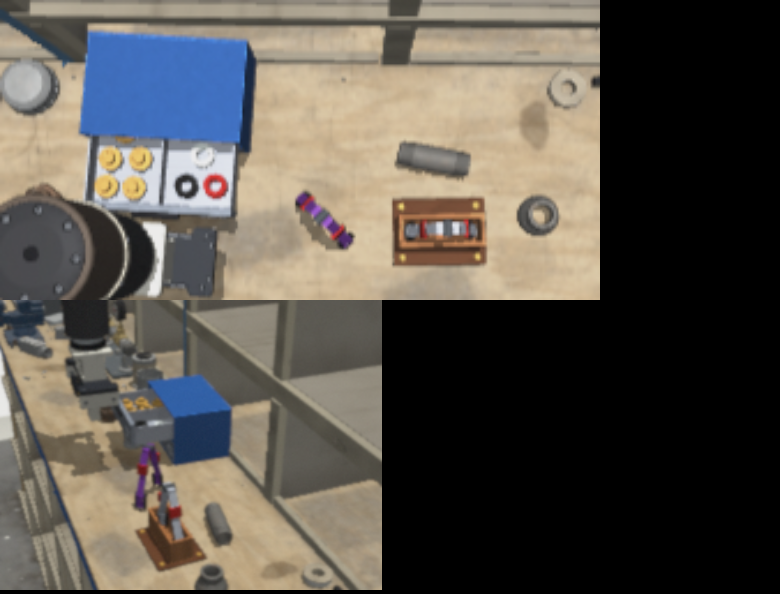

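The gripper stands just in front of the drawer front, at about (130,250) in the crop, and it is clear of everything. The tongs and fittings haven't moved. Now I'll push.

Request:
arm_command(linear=[[-0.03,0,0],[-0.06,0,0],[-0.085,0,0],[-0.11,0,0],[-0.135,0,0],[-0.16,0,0],[-0.18,0,0],[-0.18,0,0]], angular=[[0,0,0],[0,0,0],[0,0,0],[0,0,0],[0,0,0],[0,0,0],[0,0,0],[0,0,0]], jaw=[1,1,1,1,1,1,1,1])

```text
time_s: 3.78
tcp_pos: [0.5265, 0.0859, 0.1021]
orientation: [[-0.999, 0.049, 0.004], [0.049, 0.999, 0.002], [-0.004, 0.002, -1.0]]
force: [0.4, 0.4, 0.1]
width: 0.0003
```

Request:
arm_command(linear=[[-0.005,0,0],[-0.01,0,0],[-0.015,0,0],[-0.015,0,0]], angular=[[0,0,0],[0,0,0],[0,0,0],[0,0,0]], jaw=[1,1,1,1])

```text
time_s: 4.12
tcp_pos: [0.5325, 0.0851, 0.1002]
orientation: [[-0.999, 0.048, 0.001], [0.048, 0.999, 0.0], [-0.001, 0.0, -1.0]]
force: [-0.1, 0.4, 0.5]
width: 0.0005
```

Request:
arm_command(linear=[[-0.007,0,0],[-0.014,0,0],[-0.02,0,0],[-0.02,0,0]], angular=[[0,0,0],[0,0,0],[0,0,0],[0,0,0]], jaw=[1,1,1,1])

```text
time_s: 4.45
tcp_pos: [0.5425, 0.0842, 0.0991]
orientation: [[-0.999, 0.049, -0.004], [0.049, 0.999, -0.001], [0.004, -0.001, -1.0]]
force: [-9.3, 2.0, 6.7]
width: 0.0003
```

```bash
python3 - <<'E'
from h import *
s=readout.state();print(s['tcp_pos'],s['force'])
a=cams.camera("top")[150:260,120:260];b=cams.camera("side")[110:230,180:330]
o=np.zeros((600,780,3),np.uint8)
o[:330,:420]=cv2.resize(a,(420,330));o[330:570,:300]=cv2.resize(b,(300,240));cv2.imwrite("pics/c3.png",o)
E
```

```text
[0.54254062 0.08423116 0.09914764] [-9.3124167   2.03013752  6.72880604]
```

View pics/c3.png

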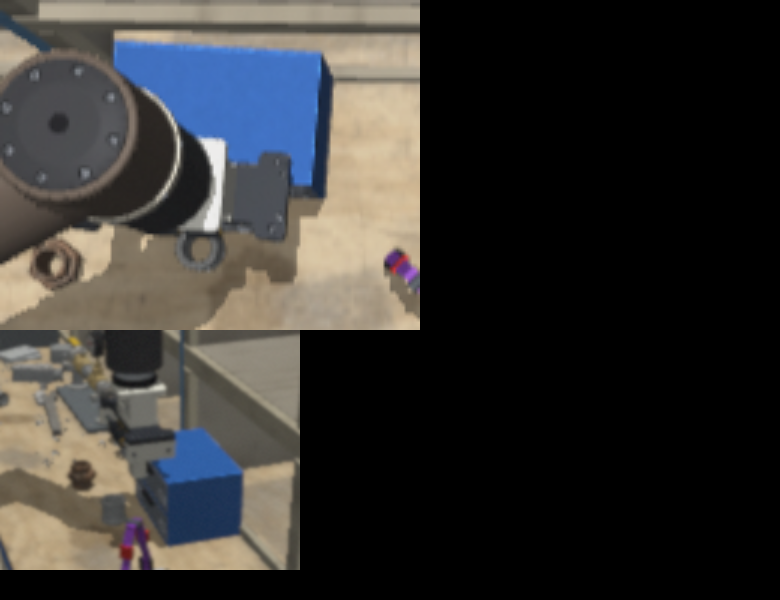

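Force has risen to 9 N, well above the 1.5 N of friction, so the drawer is at its stop. The coupling is now visible at crop (199,251), about pixel (186,234), in the open. I'll press a little more to confirm, then back off and up.

Request:
arm_command(linear=[[-0.006,0,0],[-0.008,0,0],[-0.008,0,0],[-0.008,0,0]], angular=[[0,0,0],[0,0,0],[0,0,0],[0,0,0]], jaw=[1,1,1,1])

```text
time_s: 4.88
tcp_pos: [0.5427, 0.0838, 0.0987]
orientation: [[-0.999, 0.049, -0.011], [0.049, 0.999, -0.002], [0.011, -0.002, -1.0]]
force: [-29.2, 9.1, 20.2]
width: 0.0003
```

Request:
arm_command(linear=[[0.03,0,0],[0.08,0,0],[0.1,0,-0.04],[0.1,0,-0.1],[0.1,-0.05,-0.16],[0.1,-0.1,-0.22],[0.1,-0.15,-0.24],[0.1,-0.2,-0.24]], angular=[[0,0,0],[0,0,0],[0,0,0],[0,0,0],[0,0,0],[0,0,0],[0,0,0],[0,0,0]], jaw=[1,1,1,1,0,-1,-1,-1])

```text
time_s: 5.55
tcp_pos: [0.4858, -0.0337, 0.2489]
orientation: [[-0.999, 0.046, 0.009], [0.046, 0.999, 0.001], [-0.009, 0.002, -1.0]]
force: [1.2, -1.4, -0.6]
width: 0.0214
```

Request:
arm_command(linear=[[0.03,-0.4,0],[0.03,-0.4,0],[0.03,-0.4,0],[0.03,-0.4,0],[0.03,-0.4,0],[0.03,-0.4,0],[0.03,-0.4,0],[0.03,-0.4,0]], angular=[[0,0,0],[0,0,0],[0,0,0],[0,0,0],[0,0,0],[0,0,0],[0,0,0],[0,0,0]], jaw=[-1,-1,-1,-1,-1,-1,-1,-1])

```text
time_s: 6.22
tcp_pos: [0.4534, -0.2734, 0.2431]
orientation: [[-0.999, 0.052, -0.001], [0.052, 0.999, 0.0], [0.001, -0.0, -1.0]]
force: [-0.1, -0.4, 0.0]
width: 0.0751
```

```bash
python3 - <<'E'
from h import *
s=readout.state();print(s['tcp_pos'],s['orientation'].round(3),s['width'])
A=cams.camera("top");B=cams.camera("side");cv2.imwrite("pics/t4.png",A);cv2.imwrite("pics/s4.png",B)
o=np.zeros((600,800,3),np.uint8)
o[:300,:750]=cv2.resize(A[180:280,130:380],(750,300),interpolation=2);o[300:,:400]=cv2.resize(B[160:310,170:370],(400,300),interpolation=2)
o[300:,400:]=cv2.resize(A[200:275,150:250],(400,300),interpolation=2);cv2.imwrite("pics/c4.png",o)
E
```

```text
[ 0.45343825 -0.27339114  0.24312639] [[-0.999  0.052 -0.001]
 [ 0.052  0.999  0.   ]
 [ 0.001 -0.    -1.   ]] 0.07510981072262556
```

View pics/c4.png

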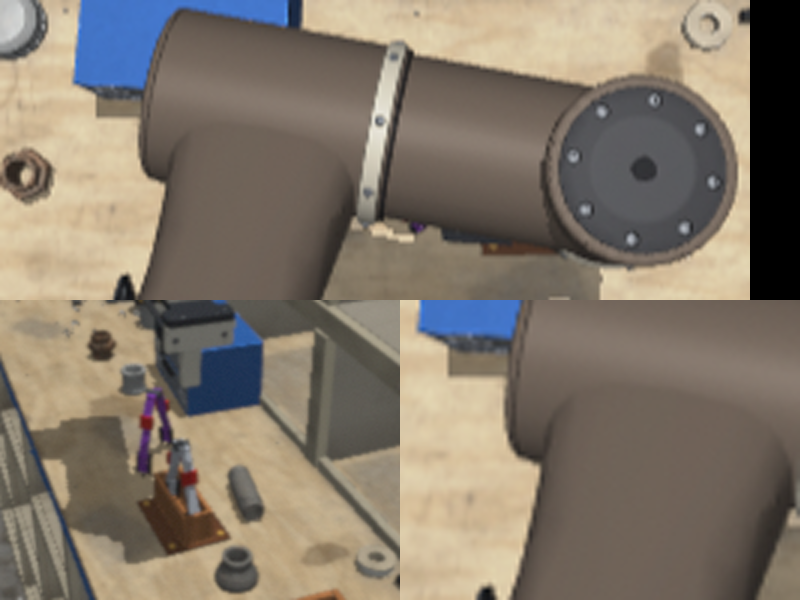

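The side view has the coupling at crop (133,377), about pixel (236,198), free of the drawer. The steel tongs stand in their stand, with the red grip at crop (189,478). I'll check both points across the two views.

```bash
python3 - <<'E'
from h import *
B=cv2.imread("pics/s4.png");h=cv2.cvtColor(B,cv2.COLOR_BGR2HSV)
r=cv2.inRange(h,(0,140,90),(8,255,255))|cv2.inRange(h,(172,140,90),(180,255,255));r[:,:245]=0;r[:,280:]=0;r[:225]=0;r[270:]=0
n,_,st,ce=cv2.connectedComponentsWithStats(r)
for s,k in zip(st[1:],ce[1:]):
    if s[4]>3:print(s,k)
print("pred red faces",proj("side",[[.455,-.3096,.088],[.455,-.2496,.088]]).round(1))
A=cv2.imread("pics/c3.png")
print(tri(("top",(186.3,233.7)),("side",(236.5,198.5))))
print(onz("top",(186.3,233.7),.041))
# pixel extents of coupling in side
g=B[175:225,215:260];np.set_printoptions(linewidth=250);print(cv2.cvtColor(g,cv2.COLOR_BGR2GRAY)[5:45,8:36])
E
```

```text
[261 245   7   7  30] [264.93333333 248.23333333]
pred red faces [[263.8 248.5]
 [255.9 236.5]]
(array([0.5027034 , 0.09973386, 0.02074717]), np.float64(0.006985215706421099))
[0.49793682 0.09642043 0.041     ]
[[ 55  73  95 ...  84  74  51]
 [ 65  81  91 ...  89  80  59]
 [ 78  85  79 ...  85  79  57]
 ...
 [124 125 124 ... 156 108  62]
 [ 94  95  94 ... 160 122  73]
 [ 79  80  78 ... 167 148  95]]
```

Request:
arm_command(linear=[[-0.003,-0.01,0],[-0.003,-0.01,0.06],[-0.003,-0.01,0.09],[-0.003,-0.01,0.09]], angular=[[0,0,-0.04],[0,0,-0.04],[0,0,-0.04],[0,0,-0.04]], jaw=[-1,-1,-1,-1])

```text
time_s: 6.65
tcp_pos: [0.4535, -0.2756, 0.186]
orientation: [[-1.0, -0.016, -0.005], [-0.016, 1.0, 0.002], [0.005, 0.002, -1.0]]
force: [-0.5, -0.0, 0.0]
width: 0.0874
```

Request:
arm_command(linear=[[-0.004,-0.006,0.0],[-0.004,-0.006,0.04],[-0.004,-0.006,0.08],[-0.004,-0.006,0.12],[-0.004,-0.006,0.15],[-0.004,-0.006,0.17],[-0.004,-0.006,0.17],[-0.004,-0.006,0.17]], angular=[[0,0,0],[0,0,0],[0,0,0],[0,0,0],[0,0,0],[0,0,0],[0,0,0],[0,0,0]], jaw=[-1,-1,-1,-1,-1,-1,-1,-1])

```text
time_s: 7.32
tcp_pos: [0.459, -0.2812, 0.0888]
orientation: [[-1.0, -0.016, 0.001], [-0.016, 1.0, -0.001], [-0.001, -0.001, -1.0]]
force: [0.6, 0.0, 0.4]
width: 0.0877
```

```bash
python3 - <<'E'
from h import *
s=readout.state();print(s['tcp_pos'],s['orientation'].round(3),s['width'])
A=cams.camera("top");B=cams.camera("side");cv2.imwrite("pics/t5.png",A);cv2.imwrite("pics/s5.png",B)
o=np.zeros((600,800,3),np.uint8)
o[:300,:400]=cv2.resize(A[180:255,150:250],(400,300),interpolation=2);o[:,400:]=cv2.resize(B[210:300,225:285],(400,600),interpolation=2)
cv2.imwrite("pics/c5.png",o)
E
```

```text
[ 0.45897718 -0.28124455  0.08875207] [[-1.    -0.016  0.001]
 [-0.016  1.    -0.001]
 [-0.001 -0.001 -1.   ]] 0.08773549785289453
```

View pics/c5.png

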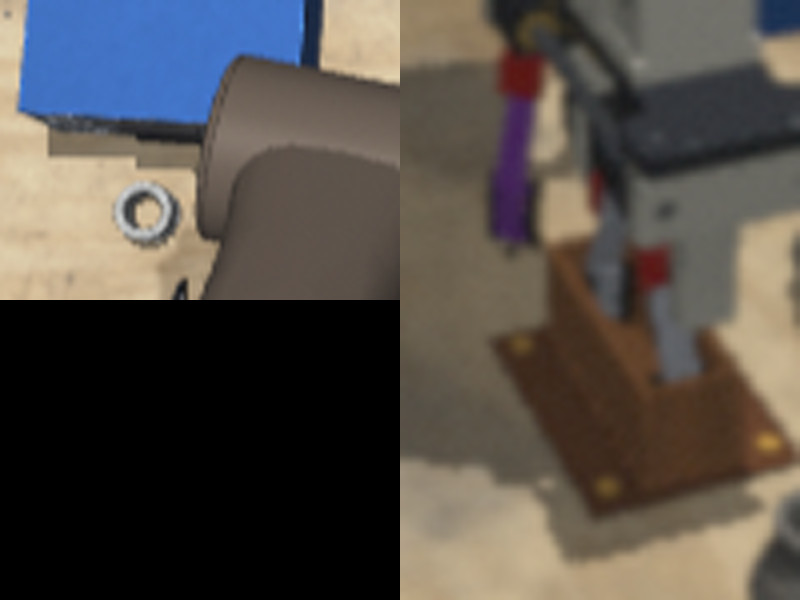

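The top crop shows the coupling ring at (147,212), about pixel (186.8,233.0). In the side crop the near finger sits slightly to the right (+x) of the red grip at (650,265). I'll check that offset in numbers.

```bash
python3 - <<'E'
from h import *
B=cv2.imread("pics/s5.png")
f=lambda P:((proj("side",P)-[225,210])*6.667).round(0).tolist()
print("finger inner left edge",f([[.4495,-.325,.075],[.4495,-.325,.090]]),"outer R",f([[.4685,-.346,.075]]))
for x in(.450,.453,.456):print(x,"red L/R edges",f([[x-.011,-.3096,.088],[x+.011,-.3096,.088],[x-.011,-.3096,.078],[x,-.2496,.088]]))
r=B[246:256,256:282];print(r[...,2]);print(r[...,1])
print("coupling",onz("top",(186.75,233.0),.041))
E
```

```text
finger inner left edge [[259.0, 310.0], [259.0, 277.0]] outer R [[326.0, 329.0]]
0.45 red L/R edges [[219.0, 266.0], [273.0, 253.0], [219.0, 287.0], [194.0, 179.0]]
0.453 red L/R edges [[226.0, 264.0], [280.0, 252.0], [227.0, 285.0], [201.0, 178.0]]
0.456 red L/R edges [[234.0, 262.0], [288.0, 250.0], [234.0, 284.0], [208.0, 176.0]]
[[ 77  75  74  78  89  99 100  97  96  94  90  94 101 102 101 101 100 100
  104 126 165 188 193 194 194 192]
 [ 75  76  73  72  79  91  93  92  93  88  86  91  99 101 101 102 101 100
  108 136 180 194 195 194 194 192]
 [ 75  74  68  68  74  86  90  90  88  86  86  91  98 102 102 101 101 102
  108 142 186 198 196 195 192 191]
 [ 80  77  59  52  68  84  90  90  86  81  83  89  98 101 101 101 100 102
  111 145 185 197 199 197 195 191]
 [ 91  85  54  42  62  83  88  89  84  76  86  93 100 100 101 101 101 102
  112 145 182 194 196 196 195 194]
 [ 86  77  51  39  59  82  89  88  84  75  87  96 101 101 101 101 100 103
  111 144 181 192 194 195 196 195]
 [ 81  75  46  39  58  80  88  87  86  81  88  97 101 102 101 101 101 102
  112 141 177 188 194 195 196 195]
 [
[... 760 characters left out ...]
]
 [ 93  86  53  32  29  26  24  28  33  55  82  92  98 100 100 101 101 101
  110 134 161 174 176 177 175 175]
 [ 88  78  51  31  30  30  25  22  32  55  82  95 100 101 100 100  98 102
  108 132 161 170 173 174 176 176]
 [ 84  77  47  31  33  32  36  41  52  66  86  96 101 101 101 100 100 100
  107 130 157 166 172 175 176 174]
 [ 84  74  44  28  30  39  51  71  84  85  90  98 101 101 100 102 101 100
  108 130 156 163 167 172 174 173]
 [ 81  66  41  29  38  48  66  89  94  91  92  98 102 100 101 103 102 104
  109 133 157 164 165 168 169 168]
 [ 82  68  42  33  39  51  71  93  98  92  91  99 102 102 102 103 103 103
  111 135 164 167 166 165 166 166]]
coupling [0.50006353 0.09513676 0.041     ]
```

The same 1.5 px side offset shows on the known finger, so the grip is at x ≈ 0.451–0.455. I'll shift back 6 mm, then close to 58 mm.

Request:
arm_command(linear=[[0.01,0.002,0.007],[0.01,0.002,0.007],[0.01,0.002,0.007],[0.01,0.002,0.007]], angular=[[0,0,0],[0,0,0],[0,0,0],[0,0,0]], jaw=[-1,-1,-0.8,-0.7])

```text
time_s: 7.75
tcp_pos: [0.4518, -0.2802, 0.0838]
orientation: [[-1.0, -0.015, 0.001], [-0.015, 1.0, -0.0], [-0.001, -0.0, -1.0]]
force: [0.4, -0.1, 0.7]
width: 0.0794
```

Request:
arm_command(linear=[[0,0,0],[0,0,0],[0,0,0],[0,0,0],[0,0,0],[0,0,0]], angular=[[0,0,0],[0,0,0],[0,0,0],[0,0,0],[0,0,0],[0,0,0]], jaw=[-0.6,-0.5,-0.4,-0.32,-0.32,-0.32])

```text
time_s: 8.25
tcp_pos: [0.4522, -0.2802, 0.0838]
orientation: [[-1.0, -0.015, 0.001], [-0.015, 1.0, -0.0], [-0.001, -0.0, -1.0]]
force: [-0.8, 0.8, 5.8]
width: 0.0585
```

Request:
arm_command(linear=[[0,0,-0.01],[0,0,-0.025],[0,0,-0.045],[0,0,-0.07],[0,0,-0.1],[0,0,-0.13],[0,0,-0.16],[0,0,-0.16]], angular=[[0,0,0],[0,0,0],[0,0,0],[0,0,0],[0,0,0],[0,0,0],[0,0,0],[0,0,0]], jaw=[-0.32,-0.32,-0.32,-0.32,-0.32,-0.32,-0.32,-0.32])

```text
time_s: 8.92
tcp_pos: [0.4533, -0.2808, 0.1836]
orientation: [[-1.0, -0.015, 0.005], [-0.015, 1.0, -0.002], [-0.005, -0.002, -1.0]]
force: [0.9, -0.9, -1.0]
width: 0.0578
```

Request:
arm_command(linear=[[0,0,-0.04],[0,0,-0.08],[0,0,-0.12],[0,0,-0.12],[0,0,-0.12]], angular=[[0,0,0],[0,0,0],[0,0,0],[0,0,0],[0,0,0]], jaw=[-0.32,-0.32,-0.32,-0.32,-0.32])

```text
time_s: 9.33
tcp_pos: [0.4521, -0.2801, 0.2526]
orientation: [[-1.0, -0.015, 0.003], [-0.015, 1.0, -0.0], [-0.003, -0.0, -1.0]]
force: [-0.1, -0.4, -1.7]
width: 0.0578
```

```bash
python3 - <<'E'
from h import *
s=readout.state();print(s['tcp_pos'],s['orientation'].round(3),s['width'])
A=cams.camera("top");B=cams.camera("side");cv2.imwrite("pics/t6.png",A);cv2.imwrite("pics/s6.png",B)
o=np.zeros((600,800,3),np.uint8)
o[:300,:400]=cv2.resize(A[180:255,150:250],(400,300),interpolation=2);o[:,400:]=cv2.resize(B[160:280,220:300],(400,600),interpolation=2)
cv2.imwrite("pics/c6.png",o)
E
```

```text
[ 0.45205318 -0.280128    0.25264221] [[-1.    -0.015  0.003]
 [-0.015  1.    -0.   ]
 [-0.003 -0.    -1.   ]] 0.05775551374933196
```

View pics/c6.png

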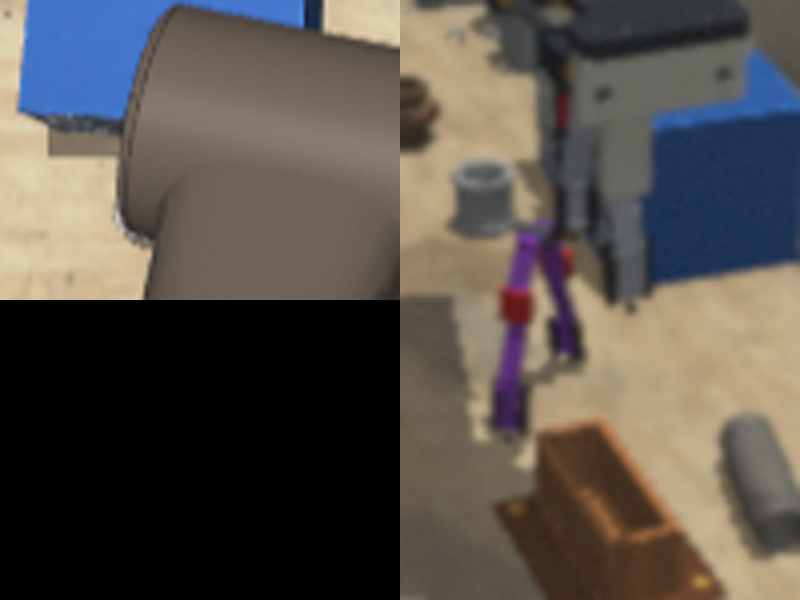

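The tongs are held upright and the stand is empty. The coupling stands free at side crop (484,172), about pixel (236.8,194.4). I'll carry the tongs over at this height.

Request:
arm_command(linear=[[-0.005,0.03,0],[-0.01,0.08,0],[-0.02,0.13,0],[-0.03,0.18,0],[-0.04,0.23,0],[-0.05,0.28,0],[-0.06,0.33,0],[-0.07,0.38,0]], angular=[[0,0,0],[0,0,0],[0,0,0],[0,0,0],[0,0,0],[0,0,0],[0,0,0],[0,0,0]], jaw=[-0.32,-0.32,-0.32,-0.32,-0.32,-0.32,-0.32,-0.32])

```text
time_s: 10.1
tcp_pos: [0.4895, -0.0501, 0.2501]
orientation: [[-1.0, -0.015, -0.002], [-0.015, 1.0, -0.0], [0.002, -0.0, -1.0]]
force: [0.9, 0.0, -1.0]
width: 0.0579
```

Request:
arm_command(linear=[[0,0.05,0],[-0.01,0.1,0],[-0.02,0.15,0],[-0.02,0.2,0],[-0.02,0.23,0],[-0.02,0.24,0],[-0.02,0.24,0],[-0.02,0.24,0]], angular=[[0,0,0.01],[0,0,0.02],[0,0,0.03],[0,0,0.03],[0,0,0.03],[0,0,0.03],[0,0,0.03],[0,0,0.03]], jaw=[-0.32,-0.32,-0.32,-0.32,-0.32,-0.32,-0.32,-0.32])

```text
time_s: 10.77
tcp_pos: [0.4997, 0.0923, 0.2505]
orientation: [[-0.999, 0.032, -0.002], [0.032, 0.999, -0.001], [0.002, -0.001, -1.0]]
force: [0.7, -0.5, -1.3]
width: 0.0579
```

```bash
python3 - <<'E'
from h import *
s=readout.state();print(s['tcp_pos'],s['orientation'].round(3),s['width'])
print("coupling side",onz("side",(236.8-1.5,194.4),.041),onz("side",(236.8,194.4),.041))
A=cams.camera("top");B=cams.camera("side");cv2.imwrite("pics/t7.png",A);cv2.imwrite("pics/s7.png",B)
o=np.zeros((600,800,3),np.uint8)
o[:300,:400]=cv2.resize(A[180:255,150:250],(400,300),interpolation=2);o[:,400:]=cv2.resize(B[130:220,205:265],(400,600),interpolation=2)
cv2.imwrite("pics/c7.png",o)
E
```

```text
[0.49966723 0.09228625 0.25045924] [[-0.999  0.032 -0.002]
 [ 0.032  0.999 -0.001]
 [ 0.002 -0.001 -1.   ]] 0.05787673201622464
coupling side [0.50056703 0.09213608 0.041     ] [0.50535404 0.09029092 0.041     ]
```

View pics/c7.png

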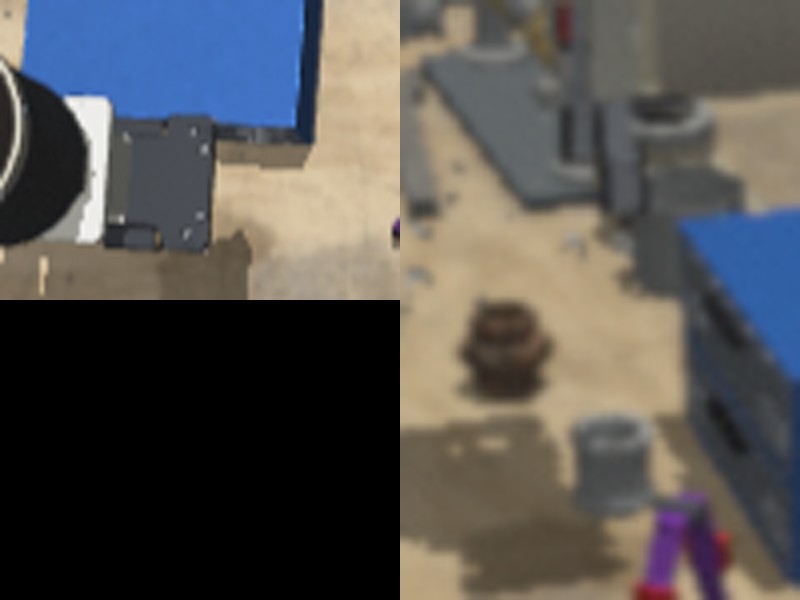

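The drawer looks flush in both crops. The coupling is at (612,465) in the side crop, with the tongs above it and slightly short of square to the camera. The two views agree on about (0.500, 0.0935). Next I'll check the tongs' x against the TCP.

```bash
python3 - <<'E'
from h import *
f=lambda P:((proj("side",P)-[205,130])*6.667+[400,0]).round(0).tolist()
p=np.array([.4997,.0923,.1735]);
for dx in(-.003,0,.003):
  print(dx,"-y arm outer lo/hi edges",f([p+[dx-.0125,-.043,.01],p+[dx+.0125,-.043,.01]]),"+y",f([p+[dx-.0125,.031,.02],p+[dx+.0125,.031,.02]]))
B=cv2.imread("pics/s7.png");np.set_printoptions(linewidth=250)
print(B[152:162:2,226:246].mean(2).astype(int).tolist())
c=np.array([.5,.0935,0]);print("coupling sides pred",f([c+[-.022*.926,-.022*-.376,.02],c+[.022*.926,-.022*.376,.02]]))
print(B[196:206:3,226:246].mean(2).astype(int).tolist())
E
```

```text
-0.003 -y arm outer lo/hi edges [[583.0, 206.0], [633.0, 199.0]] +y [[539.0, 133.0], [587.0, 126.0]]
0 -y arm outer lo/hi edges [[589.0, 205.0], [639.0, 198.0]] +y [[545.0, 132.0], [593.0, 126.0]]
0.003 -y arm outer lo/hi edges [[595.0, 204.0], [645.0, 197.0]] +y [[550.0, 131.0], [599.0, 125.0]]
[[102, 100, 89, 56, 57, 83, 89, 81, 60, 61, 88, 96, 95, 91, 75, 62, 73, 75, 76, 77], [104, 107, 109, 88, 83, 90, 87, 84, 61, 54, 70, 85, 88, 85, 73, 64, 81, 84, 80, 79], [103, 98, 96, 99, 105, 114, 116, 108, 79, 50, 62, 82, 86, 86, 77, 66, 82, 86, 82, 78], [100, 98, 98, 93, 90, 88, 82, 77, 66, 50, 62, 81, 86, 87, 80, 59, 65, 79, 80, 79], [66, 68, 73, 82, 85, 85, 86, 84, 73, 50, 57, 80, 85, 84, 78, 57, 67, 85, 85, 82]]
coupling sides pred [[559.0, 464.0], [644.0, 465.0]]
[[104, 108, 130, 147, 125, 91, 83, 94, 110, 112, 103, 100, 105, 113, 110, 112, 126, 145, 136, 105], [95, 97, 110, 137, 138, 97, 72, 71, 72, 74, 72, 75, 73, 73, 70, 80, 112, 147, 156, 154], [93, 94, 101, 119, 127, 97, 76, 72, 74, 75, 75, 75, 75, 75, 81, 85, 104, 134, 151, 151], [86, 87, 87, 88, 84, 77, 77, 79, 79, 83, 91, 102, 103, 105, 109, 105, 95, 84, 84, 88]]
```

Both offsets match the known camera bias of about 1.5 px, so the tongs are centred over the coupling in x. I'll descend.

Request:
arm_command(linear=[[0,0.002,0.03],[0,0.002,0.07],[0,0.002,0.11],[0,0.002,0.15],[0,0.002,0.18],[0,0.002,0.2],[0,0.002,0.2],[0,0.002,0.2]], angular=[[0,0,0],[0,0,0],[0,0,0],[0,0,0],[0,0,0],[0,0,0],[0,0,0],[0,0,0]], jaw=[-0.32,-0.32,-0.32,-0.32,-0.32,-0.32,-0.32,-0.32])

```text
time_s: 11.53
tcp_pos: [0.5001, 0.0928, 0.1312]
orientation: [[-0.999, 0.033, -0.001], [0.033, 0.999, -0.001], [0.001, -0.001, -1.0]]
force: [0.1, 0.2, -0.3]
width: 0.058
```

```bash
python3 - <<'E'
from h import *
s=readout.state();print(s['tcp_pos'],s['force'],s['width'])
B=cams.camera("side");cv2.imwrite("pics/s8.png",B)
cv2.imwrite("pics/c8.png",cv2.resize(B[150:220,205:275],(600,600),interpolation=2))
E
```

```text
[0.50014326 0.09277816 0.13120836] [ 0.11766693  0.21106599 -0.34053563] 0.058023320742498406
```

View pics/c8.png

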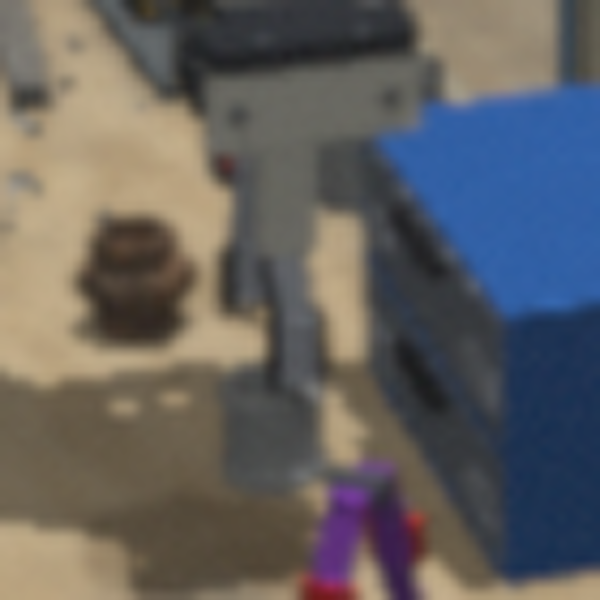

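The two arms straddle the coupling. The tips' midpoint is at (272,347), about 28 px (12 mm) above the ring centre at (272,375), as it should be. I'll go down and squeeze.

Request:
arm_command(linear=[[0,0,0.02],[0,0,0.04],[0,0,0.06],[0,0,0.07],[0,0,0.08],[0,0,0.08],[0,0,0.08]], angular=[[0,0,0],[0,0,0],[0,0,0],[0,0,0],[0,0,0],[0,0,0],[0,0,0]], jaw=[-0.32,-0.32,-0.32,-0.32,-0.32,-0.32,-0.32])

```text
time_s: 12.17
tcp_pos: [0.5006, 0.0939, 0.0839]
orientation: [[-0.999, 0.032, 0.001], [0.032, 0.999, 0.0], [-0.001, 0.0, -1.0]]
force: [0.7, 1.1, -0.8]
width: 0.0579
```

Request:
arm_command(linear=[[0,0,0],[0,0,0],[0,0,0],[0,0,0],[0,0,0],[0,0,0],[0,0,0],[0,0,0]], angular=[[0,0,0],[0,0,0],[0,0,0],[0,0,0],[0,0,0],[0,0,0],[0,0,0],[0,0,0]], jaw=[-0.28,-0.24,-0.2,-0.16,-0.12,-0.08,-0.04,0.1])

```text
time_s: 12.83
tcp_pos: [0.5006, 0.0941, 0.0836]
orientation: [[-0.999, 0.032, 0.001], [0.032, 0.999, 0.0], [-0.001, 0.0, -1.0]]
force: [0.3, 2.3, 1.0]
width: 0.0482
```

Request:
arm_command(linear=[[0,0,0],[0,0,0],[0,0,0],[0,0,0],[0,0,0],[0,0,0]], angular=[[0,0,0],[0,0,0],[0,0,0],[0,0,0],[0,0,0],[0,0,0]], jaw=[0.5,1,1,1,1,1])

```text
time_s: 13.33
tcp_pos: [0.5006, 0.0941, 0.0836]
orientation: [[-0.999, 0.032, 0.001], [0.032, 0.999, 0.0], [-0.001, 0.0, -1.0]]
force: [-0.1, 3.0, 3.4]
width: 0.0478
```

Width stopped at 47.8 mm, which matches the stated 48 mm on the coupling. I'll lift.

Request:
arm_command(linear=[[0,0,-0.005],[0,0,-0.015],[0,0,-0.03],[0,0,-0.05],[0,0,-0.075],[0,0,-0.1],[0,0,-0.13],[0,0,-0.16]], angular=[[0,0,0],[0,0,0],[0,0,0],[0,0,0],[0,0,0],[0,0,0],[0,0,0],[0,0,0]], jaw=[1,1,1,1,1,1,1,1])

```text
time_s: 14.0
tcp_pos: [0.4996, 0.0933, 0.1805]
orientation: [[-0.999, 0.033, -0.001], [0.033, 0.999, -0.001], [0.001, -0.001, -1.0]]
force: [1.2, 1.1, -2.9]
width: 0.0478
```

Request:
arm_command(linear=[[0,0,-0.03],[0,0,-0.055],[0,0,-0.075],[0,0,-0.09],[0,0,-0.1],[0,0,-0.1],[0,0,-0.1],[0,0,-0.1]], angular=[[0,0,0],[0,0,0],[0,0,0],[0,0,0],[0,0,0],[0,0,0],[0,0,0],[0,0,0]], jaw=[1,1,1,1,1,1,1,1])

```text
time_s: 14.67
tcp_pos: [0.4997, 0.0936, 0.2385]
orientation: [[-0.999, 0.033, -0.001], [0.033, 0.999, -0.001], [0.001, -0.001, -1.0]]
force: [-0.5, -0.4, -2.4]
width: 0.0477
```

Request:
arm_command(linear=[[0,0,0],[0,0,0],[0,0,0],[0,0,0],[0,0,0],[0,0,0]], angular=[[0,0,0],[0,0,0],[0,0,0],[0,0,0],[0,0,0],[0,0,0]], jaw=[1,1,1,1,1,1])

```text
time_s: 15.17
tcp_pos: [0.5002, 0.0938, 0.2393]
orientation: [[-0.999, 0.032, -0.0], [0.032, 0.999, -0.0], [0.0, -0.0, -1.0]]
force: [-0.2, 0.8, -3.2]
width: 0.0477
```

```bash
python3 - <<'E'
from h import *
s=readout.state();print(s['tcp_pos'],s['force'],s['width'])
A=cams.camera("top");B=cams.camera("side")
o=np.zeros((600,800,3),np.uint8)
o[:300,:400]=cv2.resize(A[180:255,130:230],(400,300),interpolation=2);o[:,400:]=cv2.resize(B[110:215,200:270],(400,600),interpolation=2)
cv2.imwrite("pics/c9.png",o)
E
```

```text
[0.50023716 0.09384822 0.23926715] [-0.22956051  0.79714524 -3.15401343] 0.0477062816389781
```

View pics/c9.png

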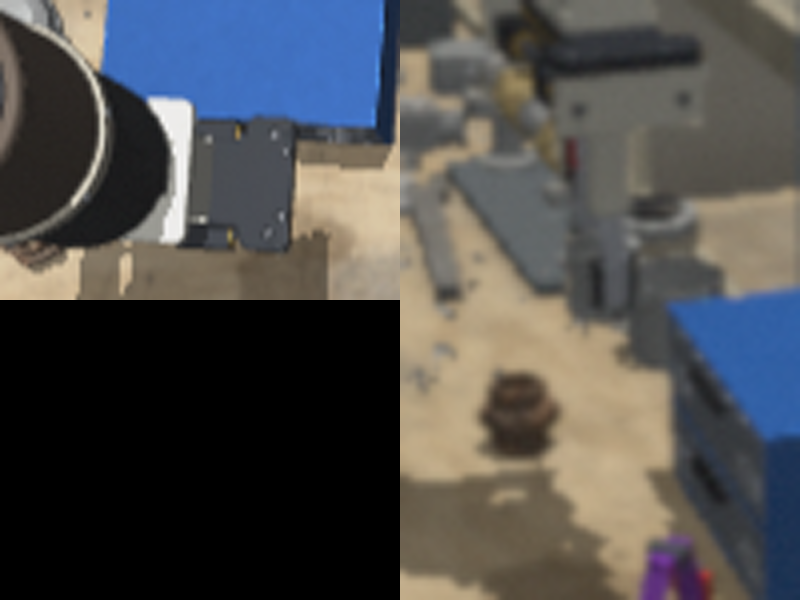

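The bench under the tongs is empty and the coupling hangs between the tong pads at side crop (600,270). The lift is 0.156 m, the load is about 2.5–3 N (0.25 kg expected), and the drawer is flush. I'll hand it in.

```bash
python3 -c "
from station import close_job;print(close_job())"
```

```text
the job is handed in; nothing more can be done
None
```

I pushed the drawer home, took the steel tongs out of the small stand, closed them round the coupling and lifted it. I handed the job in while still holding it up, about 15 s into the 64 s allowed. `close_job` gives no verdict, so what follows is from my own checks.

- **Drawer:** the push force rose to about 29 N at the stop, against 1.5 N of friction. The drawer front looked flush in the later pictures.
- **Coupling:** the jaws stopped at 47.7 mm, against the 48 mm expected with the pads on the coupling. The force reading was about 3 N down, against 2.5 N expected for tongs plus coupling. The TCP rose 156 mm, so the underside should be about 15 cm up. The last side picture shows the coupling between the tong arms and nothing left standing on the bench.
- **Hands off:** I saw no sign of the gripper touching the coupling, and I used only the tongs on it. I did not measure contact directly.
- **Other fittings:** the union, reducer and nipple looked undisturbed in the pictures. I did not measure their positions again at the end.
- **Disagreement:** the side camera read about 1.5 px (roughly 4 mm) to one side of the known finger position. I corrected for this, and the two views then agreed on the coupling to about 3 mm.

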